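# Close the twin-knob edging press on a glass mosaic

## Robot

A 6-joint arm with a two-finger parallel gripper is mounted at the origin on the work surface. World frame = base frame: x ahead of the robot, y to its left, z up, the work surface at z = 0. Lengths are in m, angles in degrees, forces in N, time in s.
With the tool pointing down it reaches from about 0.3 to 0.75 m from the base axis. Payload 8.5 kg.
Tool frame: the origin (TCP) lies on the centre line of the jaws, within the pads' length; the fingertips stand 14 mm ahead of it and the grasp point (between the pads) lies 5 mm behind it; z points along the fingers, y is the direction in which the jaws open and shut (so a half turn about z gives the same grasp; the last joint's range is limited). The gripper opens to 85 mm and grips with 20 to 120 N. Pads are 22 mm wide; open, the fingers measure 114 mm over their backs; the gripper's body (76 mm by 85 mm) begins 54 mm behind the grasp point. The pads swing forward as they close: fully open they stand 13 mm farther back than shut.
Start: joints at [-12.336, 21.807, 74.336, -0, 83.858, -12.336], TCP at [0.55, 0, 0.245] pointing down, gripper open.
Joint ranges: [-178.18, 178.18], [-50.72, 133.34], [12.68, 142.11], [-81.47, 261.47], [9.98, 163.14], [-165.26, 165.26]. Speed limits (degrees/s): [136.94, 136.94, 180, 180, 180, 180].

## Interface

Orientations are given as a 3x3 rotation matrix whose columns are the frame's x, y, z axes.
In Python, from rig import env, optics, order, finder gives the robot as it stands.
- The arm moves only by the tool play_rows, never from a script. Its argument "commands" is a list of rows, each an object of numbers: "grip": the closure, from -1 (fully open) to 1 (shut); "x", "y", "z": the shift along the tool's x, y, z in m; "rx", "ry", "rz": the turn, a rotation vector about the tool's x, y, z in rad. A call has 1 to 12 rows; each row shifts and turns the commanded pose from where the row before left it, along the tool's axes as they then stand; what a row does not reach is not made up. A row lasts 1/8 s, in which the tool goes at most 62.5 mm and 10.7 degrees, less where a joint would pass 70% of its speed; a pose out of reach is approached as far as the arm can. A call is refused whole if a number of a shift passes 0.0625 or a number of a turn 0.188, either way. A call with a gripper value outside its range is refused whole. The fingers move at their own pace and stop on an object; "squeeze" is the grip in N (left out, the last holds). Time passes only in rows, so rows that do not move let the fingers close. It gives the time, the measured TCP pose, the force and the opening at its end, in the units of the state.
- env.observe(): the state, without advancing time (a new reading comes with each control period).
- optics.get_image(name): name is "scene" or "side" or "wrist"; returns a dict with "color" (400x640x3 uint8, blue, green, red), "range_z" (400x640 float32, m along the optical axis (not along the pixel's ray), 0 where there is no reading), "fov_y" (degrees; the focal length in pixels is half the picture's height over the tangent of half this angle, whatever the lens; pixels are square), "cx", "cy" (the principal point, pixels), "cam_to_world" (4x4, takes a point from camera to world coordinates). Camera axes: x right, y down, z forward; pixel columns grow to the right and rows downward; lengths in m; the calibration is good to about 2 mm. A picture is of the moment at which its call begins.
- order.close_job(): hands the job in, once; it reports no verdict.
Trained networks look in the newest picture that a camera, given by its name, has taken for a name from the list of things; names that differ only in an ending like _2 or _b are one class to them, and where a whole thing is asked for, a point or a joint stands for the part that bears it (a point fixed in the world has none). Each returns a list of dicts, best first, with "conf" (0 to 1); they miss things now and then, are a little off and sometimes report something else, mostly with a low value. They report only what shows in the picture. A call takes as long as a camera call.
- finder.boxes_of(camera, thing): "point" ([x, y, z] in m, in world coordinates, good to about 4 mm: the middle of the surface that is visible of it).
The state is a dict: "time_s": time; "q": joint angles; "qvel": joint speeds; "joint_efforts": joint torques, N m; "position": TCP position; "tool_rot": TCP orientation; "ft_force": force on the tool from outside, world axes, zero at the start; "wrist_torque": the same for the moment, N m; "grip_width": finger opening in m.
Only numpy, scipy, OpenCV 4.12 (cv2) and the standard library are available. Lean on these libraries where they do the work, as an engineer would, in place of code of your own. Each camera call takes 0.05 s, during which the arm holds its last target.

## Task

On the edging press, bring the wooden bar close up to the mosaic panel by turning the two black knobs on its grey housings clockwise, as far as they go. Turn them alternately, a part of the way each time, so that the bar never gets more than 15 degrees out of square with the press. Move the bar only by the knobs, not by pushing it, and let go at the end.

Things in the scene. Friction and masses are not known exactly. Their poses are not given: they have to be found in the camera images.
- press: Edging press (mm), fixed: plywood bed 300 wide, x -55 to 345, 12 thick; two grey gear housings 76 x 76 at the near end, tops 50 above table; back rail and mosaic panel (near edge x 188) at the far end. Origin on the table midway between the knob axes; x from knobs to panel, y from right knob to left, z up. The white box with one small dial is a grinder, not part of this.
- bar: Loose wooden pressing bar, 40 x 260 x 30 mm (x, y, z), 0.35-0.7 kg, lying across the bed; two steel pushers from the housings, y +-80, shove its near side. Origin: middle of underside, 12 above table; axes parallel to the press's when square. Starts at press x 97 to 105, pushers 2 to 25 short of it. Both knobs at their stops: x 162, 6 short of the panel. A pusher leading by 30 skews it 11 degrees.
- left_knob_grip (a point): left knob (press x 0, y +80 mm): black disc 48 dia with upright grip bar 46 long, 14 wide, 32 high. Point on its axis 7 below the bar's top, 23 above the disc's upper face, 87 above table; turns with the knob, x along the grip bar. Clockwise from above drives the left pusher from the knobs, 30 per rad. Range 2.6 rad, 0 = grip bar along press x; starts at 0 to 0.25. Stays where left; under 0.15 N m.
- right_knob_grip (a point): right knob (press x 0, y -80 mm): black disc 48 dia with upright grip bar 46 long, 14 wide, 32 high. Point on its axis 7 below the bar's top, 23 above the disc's upper face, 87 above table; turns with the knob, x along the grip bar. Clockwise from above drives the right pusher from the knobs, 30 per rad. Range 2.6 rad, 0 = grip bar along press x; starts at 0 to 0.25. Stays where left; under 0.15 N m.

How it is judged (in metres and radians):
At the end, for the whole second after the job is handed in: The bar's middle is within 10 mm of its home position (162 mm in the press frame), the bar is within 6 degrees of square and at rest (x of bar in the frame of press above 0.152 m and angle between the x axis of bar and the x axis of press, either way round below 0.105 rad and linear speed of bar below 0.01 m/s); the robot touches nothing.
It fails at once if the bar gets more than 15 degrees out of square with the press (angle between the x axis of bar and the x axis of press, either way round above 0.262 rad).
It fails at once if the robot pushes the bar itself (contact force between any of the fingers, the arm and bar above 2 N).
It also fails if it takes over 69 s, if anything falls off the work surface, if the arm or the gripper's body presses on something with over 40 N, if the wrist force passes 120 N, or if a joint passes its speed limit or range.

## Working session

There is one attempt and no reset: what is moved stays moved. The work goes in short steps, Python scripts to look and compute and a tool call to move; the robot and the scene stay as the last step left them, time stands still between calls to the robot, and variables do not carry over. Pictures are saved under pics/ and viewed, and the job is handed in when it is done.

Besides the shell and the picture viewer there is one more tool, called after ">>>" by a JSON object that holds its "fn" and its "kwargs". play_rows: Moves the arm, as the interface text tells. Its arguments: {"type":"object","properties":{"commands":{"type":"array"},"squeeze":{"type":"number"}},"required":["commands"]}

```bash
ls; mkdir -p pics; cat > h.py <<'E'
from rig import env, optics, order, finder
import numpy as np, cv2
def img(n,name):
    d=optics.get_image(n); cv2.imwrite('pics/'+name,d['color']); return d
def px2w(d,u,v,z=None):
    f=200/np.tan(np.radians(d['fov_y']/2)); T=np.array(d['cam_to_world'])
    r=np.array([(u-d['cx'])/f,(v-d['cy'])/f,1.])
    if z is None: s=d['range_z'][int(v),int(u)]
    else:
        w=T[:3,:3]@r; s=(z-T[2,3])/w[2]
    return T[:3,:3]@(r*s)+T[:3,3]
E
python3 - <<'E'
from h import *
for n in ['scene','side','wrist']:
    d=img(n,n+'0.png')
    for t in ['press','bar','left_knob_grip','right_knob_grip']:
        print(n,t,[(round(r['conf'],2),np.round(r['point'],3).tolist()) for r in finder.boxes_of(n,t)[:3]])
s=env.observe(); print(s)
E
```

```text
pics
scene press [(0.56, [0.771, -0.033, 0.013])]
scene bar [(0.56, [0.683, -0.037, 0.041])]
scene left_knob_grip [(0.55, [0.59, 0.028, 0.077])]
scene right_knob_grip []
side press [(0.85, [0.669, -0.028, 0.02])]
side bar [(0.59, [0.67, -0.041, 0.04])]
side left_knob_grip [(0.88, [0.582, 0.032, 0.076])]
side right_knob_grip [(0.87, [0.568, -0.127, 0.076])]
wrist press [(0.91, [0.753, -0.038, 0.021])]
wrist bar [(0.93, [0.676, -0.032, 0.046])]
wrist left_knob_grip [(0.81, [0.588, 0.034, 0.068])]
wrist right_knob_grip [(0.8, [0.566, -0.125, 0.083])]
{'time_s': 0.75, 'q': array([-1.23329243e+01,  2.18075615e+01,  7.43352796e+01,  1.31761644e-03,
        8.38580110e+01, -1.23359362e+01]), 'qvel': array([-0.06008085, -0.032936  , -0.01198677, -0.01675263,  0.0218283 ,
        0.09758446]), 'joint_efforts': array([ 1.50639749e-03, -4.48270011e+01, -2.31450355e+01, -1.27151466e-04,
        5.82220364e-04, -3.26292593e-07]), 'position': array([5.49987093e-01, 3.36109137e-05, 2.45316575e-01]), 'tool_rot': array([[-5.01071198e-05,  9.99999999e-01, -9.64367113e-06],
       [ 9.99999998e-01,  5.01073659e-05,  2.55133192e-05],
       [ 2.55138024e-05, -9.64239271e-06, -1.00000000e+00]]), 'ft_force': array([-0.06413728, -0.43116436, -0.66308328]), 'wrist_torque': array([ 0.04275469,  0.02511756, -0.03454814]), 'grip_width': 0.08519466270023893}
```

View pics/wrist0.png

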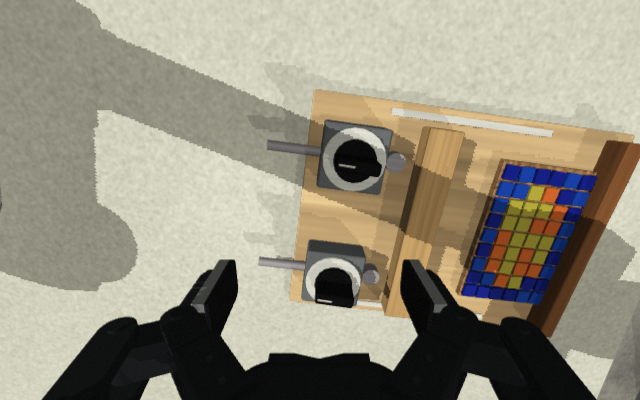

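View pics/side0.png

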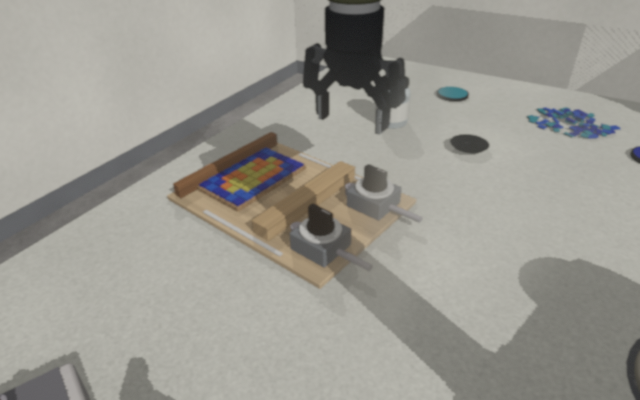

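View pics/scene0.png

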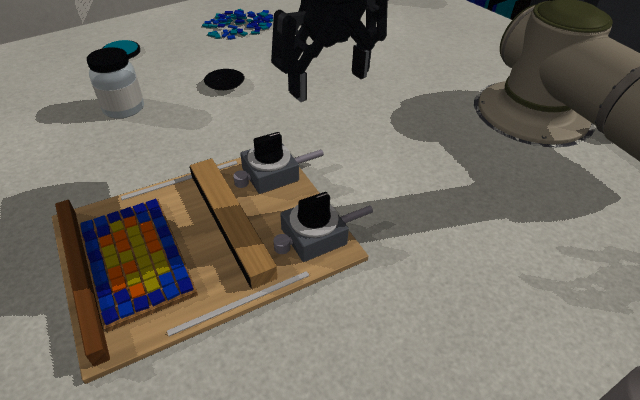

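```bash
cat >> h.py <<'E'
def cloud(d):
    f=200/np.tan(np.radians(d['fov_y']/2)); T=np.array(d['cam_to_world'])
    v,u=np.mgrid[0:400,0:640]; s=d['range_z']; 
    P=np.stack([(u-d['cx'])/f*s,(v-d['cy'])/f*s,s],-1)@T[:3,:3].T+T[:3,3]
    P[s<=0]=np.nan
    return P
def knobtops(d,cs,zr=(0.087,0.1)):
    P=cloud(d); out=[]
    for c in cs:
        m=(np.hypot(P[...,0]-c[0],P[...,1]-c[1])<0.035)&(P[...,2]>zr[0])&(P[...,2]<zr[1])
        q=P[m]
        if len(q)<8: out.append(None); continue
        (cx,cy),(w,h),a=cv2.minAreaRect((q[:,:2]*1000).astype(np.float32))
        e=np.linalg.eigh(np.cov(q[:,:2].T)); v=e[1][:,1]
        out.append((len(q),np.round([cx,cy,w,h,a],1),'mean',np.round(q.mean(0),4),'pcaang',round(float(np.degrees(np.arctan2(v[1],v[0])))%180,1)))
    return out
E
python3 - <<'E'
from h import *
for n in ['scene','side','wrist']:
    d=img(n,n+'1.png')
    for o in knobtops(d,[(.585,.032),(.567,-.127)]): print(n,o)
    P=cloud(d)
    # disc+top band, bar top, bed
    m=(P[...,2]>.036)&(P[...,2]<.046)&(P[...,0]>.63)&(P[...,0]<.74)&(abs(P[...,1]+.04)<.17)
    q=P[m]; print('bar',len(q),cv2.minAreaRect((q[:,:2]*1000).astype(np.float32)))
    for c in [(.585,.032),(.567,-.127)]:
        m=(np.hypot(P[...,0]-c[0],P[...,1]-c[1])<0.055)&(P[...,2]>.045)&(P[...,2]<.056)
        q=P[m]; print('hous',len(q),cv2.minAreaRect((q[:,:2]*1000).astype(np.float32)))
    m=(P[...,2]>.007)&(P[...,2]<.03)&(P[...,0]>.4)&(P[...,0]<1)&(abs(P[...,1]+.06)<.25)
    q=P[m]; print('bed',cv2.minAreaRect((q[:,:2]*1000).astype(np.float32)))
E
```

```text
scene (292, array([590.7,  25.3,  14.8,  44.9,  80.6]), 'mean', array([0.592 , 0.0269, 0.0922]), 'pcaang', 169.6)
scene (208, array([ 569.1, -132.4,   14.6,   45.6,   81.7]), 'mean', array([ 0.5706, -0.1308,  0.092 ]), 'pcaang', 169.7)
bar 3523 ((657.551025390625, -68.94050598144531), (262.7330322265625, 86.34860229492188), 82.70736694335938)
hous 1093 ((590.6978759765625, 26.06416893005371), (76.7237319946289, 76.07099914550781), 81.87120056152344)
hous 763 ((569.8414916992188, -132.18251037597656), (76.81058502197266, 75.61228942871094), 82.52100372314453)
bed ((700.050537109375, -70.3502197265625), (302.6086120605469, 447.4911804199219), 82.42145538330078)
side (208, array([586.1,  25.6,  14.4,  46.3,  80.8]), 'mean', array([0.5851, 0.0274, 0.0925]), 'pcaang', 171.1)
side (157, array([ 565.5, -133. ,   15.2,   45.5,   80.6]), 'mean', array([ 0.5636, -0.1311,  0.0923]), 'pcaang', 170.8)
bar 1869 ((675.9401245117188, -72.22604370117188), (262.56866455078125, 43.072322845458984), 82.17540740966797)
hous 682 ((586.7146606445312, 25.355674743652344), (76.51154327392578, 77.287010192871
[... 206 characters left out ...]
39306640625), 81.88822174072266)
wrist (652, array([589.1,  26.4,  14.5,  45.3,  80.6]), 'mean', array([0.5887, 0.0273, 0.0933]), 'pcaang', 170.6)
wrist (471, array([ 567.6, -131.5,   15. ,   45. ,   79.9]), 'mean', array([ 0.5676, -0.1297,  0.0927]), 'pcaang', 170.1)
bar 5233 ((678.1217041015625, -70.22166442871094), (259.7765197753906, 40.820919036865234), 82.6123275756836)
hous 2135 ((589.3419189453125, 26.484663009643555), (75.99430847167969, 76.23795318603516), 82.3392562866211)
hous 1375 ((567.8707275390625, -131.17337036132812), (75.81029510498047, 75.9798812866211), 82.29389190673828)
bed ((698.6314697265625, -69.0263671875), (300.0526123046875, 446.75396728515625), 82.3081283569336)
```

>>> {"fn": "play_rows", "kwargs": {"commands": [{"grip": -1,"x": 0.0087,"y": 0.013,"z": 0.035},{"grip": -1,"x": 0.0087,"y": 0.013,"z": 0.035},{"grip": -1,"x": 0.0087,"y": 0.013,"z": 0.035},{"grip": -1,"rz": -0.1563},{"grip": -1,"rz": -0.1563},{"grip": -1,"rz": -0.1563},{"grip": -1,"rz": -0.1563},{"grip": -1,"rz": -0.1563},{"grip": -1,"rz": -0.1563},{"grip": -1,"rz": -0.1563},{"grip": -1,"rz": -0.1563},{"grip": -1,"rz": -0.1563}], "squeeze": 40}}

```text
invalid input at $.commands[0]: expected keys grip, x, y, z, rx, ry, rz
```

```bash
cat >> h.py <<'E'
def st():
    s=env.observe(); R=s['tool_rot']
    print('t',round(s['time_s'],2),'p',np.round(s['position'],4),'yawx',round(float(np.degrees(np.arctan2(R[1,0],R[0,0]))),2),'z',np.round(R[:,2],3),'q',np.round(s['q'],1),'F',np.round(s['ft_force'],1),'M',np.round(s['wrist_torque'],2),'w',round(s['grip_width'],4))
def to(p,s=None):
    s=env.observe(); print('tool shift to',p,np.round(s['tool_rot'].T@(np.array(p)-s['position']),4))
E
python3 - <<'E'
from h import *
st(); to([.589,.0262,.084])
d=img('wrist','w2.png')
for o in knobtops(d,[(.585,.032),(.567,-.127)]): print(o)
E
```

```text
t 0.9 p [0.55   0.     0.2453] yawx 90.0 z [-0. -0. -1.] q [-12.3  21.8  74.3  -0.   83.9 -12.3] F [0.2 0.4 0.9] M [0.01 0.04 0.03] w 0.0852
tool shift to [0.589, 0.0262, 0.084] [0.0262 0.039  0.1613]
(652, array([589.1,  26.6,  14.3,  45.3,  80. ]), 'mean', array([0.5887, 0.0273, 0.0933]), 'pcaang', 170.5)
(478, array([ 567.9, -131.2,   14.5,   45.6,   80.7]), 'mean', array([ 0.5677, -0.1296,  0.0926]), 'pcaang', 170.3)
```

All keys are needed in each row.

>>> {"fn": "play_rows", "kwargs": {"commands": [{"grip": -1,"x": 0.0087,"y": 0.013,"z": 0.035,"rx": 0,"ry": 0,"rz": 0},{"grip": -1,"x": 0.0087,"y": 0.013,"z": 0.035,"rx": 0,"ry": 0,"rz": 0},{"grip": -1,"x": 0.0087,"y": 0.013,"z": 0.035,"rx": 0,"ry": 0,"rz": 0},{"grip": -1,"x": 0,"y": 0,"z": 0,"rx": 0,"ry": 0,"rz": -0.1563},{"grip": -1,"x": 0,"y": 0,"z": 0,"rx": 0,"ry": 0,"rz": -0.1563},{"grip": -1,"x": 0,"y": 0,"z": 0,"rx": 0,"ry": 0,"rz": -0.1563},{"grip": -1,"x": 0,"y": 0,"z": 0,"rx": 0,"ry": 0,"rz": -0.1563},{"grip": -1,"x": 0,"y": 0,"z": 0,"rx": 0,"ry": 0,"rz": -0.1563},{"grip": -1,"x": 0,"y": 0,"z": 0,"rx": 0,"ry": 0,"rz": -0.1563},{"grip": -1,"x": 0,"y": 0,"z": 0,"rx": 0,"ry": 0,"rz": -0.1563},{"grip": -1,"x": 0,"y": 0,"z": 0,"rx": 0,"ry": 0,"rz": -0.1563},{"grip": -1,"x": 0,"y": 0,"z": 0,"rx": 0,"ry": 0,"rz": -0.1563}], "squeeze": 40}}

```text
time_s: 2.45
position: [0.589, 0.0261, 0.1403]
tool_rot: [[-0.987, 0.158, 0.0], [0.158, 0.987, -0.0], [-0.0, -0.0, -1.0]]
ft_force: [-0.1, -0.6, 0.2]
grip_width: 0.0854
```

```bash
python3 - <<'E'
from h import *
st(); to([.589,.0263,.084])
d=img('wrist','w3.png')
for o in knobtops(d,[(.585,.032),(.567,-.127)]): print(o)
E
```

```text
t 2.45 p [0.589  0.0261 0.1403] yawx 170.89 z [ 0. -0. -1.] q [ -9.   31.   77.1  -0.   71.9 -89.9] F [-0.1 -0.6  0.2] M [0.01 0.01 0.01] w 0.0854
tool shift to [0.589, 0.0263, 0.084] [0.0001 0.0002 0.0563]
(1272, array([588.6,  25.8,  13.7,  45.2,  81.2]), 'mean', array([0.5867, 0.0263, 0.0934]), 'pcaang', 171.2)
(1628, array([ 567.4, -131.7,   15.5,   45.3,   79.3]), 'mean', array([ 0.566 , -0.1296,  0.0925]), 'pcaang', 170.7)
```

>>> {"fn": "play_rows", "kwargs": {"commands": [{"grip": -1,"x": 0,"y": 0,"z": 0.019,"rx": 0,"ry": 0,"rz": 0},{"grip": -1,"x": 0,"y": 0,"z": 0.019,"rx": 0,"ry": 0,"rz": 0},{"grip": -1,"x": 0,"y": 0,"z": 0.018,"rx": 0,"ry": 0,"rz": 0},{"grip": 1,"x": 0,"y": 0,"z": 0,"rx": 0,"ry": 0,"rz": 0},{"grip": 1,"x": 0,"y": 0,"z": 0,"rx": 0,"ry": 0,"rz": 0},{"grip": 1,"x": 0,"y": 0,"z": 0,"rx": 0,"ry": 0,"rz": 0},{"grip": 1,"x": 0,"y": 0,"z": 0,"rx": 0,"ry": 0,"rz": 0},{"grip": 1,"x": 0,"y": 0,"z": 0,"rx": 0,"ry": 0,"rz": 0},{"grip": 1,"x": 0,"y": 0,"z": 0,"rx": 0,"ry": 0,"rz": 0}], "squeeze": 40}}

```text
time_s: 3.62
position: [0.5891, 0.0249, 0.0852]
tool_rot: [[-0.987, 0.164, 0.001], [0.164, 0.987, -0.002], [-0.001, -0.002, -1.0]]
ft_force: [-2.0, -6.2, 4.4]
grip_width: 0.0133
```

```bash
python3 - <<'E'
from h import *
st()
E
```

```text
t 3.62 p [0.5891 0.0249 0.0852] yawx 170.58 z [ 0.001 -0.002 -1.   ] q [ -9.   34.6  80.8  -0.1  64.5 -89.6] F [-2.  -6.2  4.4] M [-0.87  0.39  0.02] w 0.0133
```

>>> {"fn": "play_rows", "kwargs": {"commands": [{"grip": 1,"x": 0,"y": -0.0012,"z": 0,"rx": 0,"ry": 0,"rz": 0.06},{"grip": 1,"x": 0,"y": 0,"z": 0,"rx": 0,"ry": 0,"rz": 0.12},{"grip": 1,"x": 0,"y": 0,"z": 0,"rx": 0,"ry": 0,"rz": 0.12},{"grip": 1,"x": 0,"y": 0,"z": 0,"rx": 0,"ry": 0,"rz": 0.12},{"grip": 1,"x": 0,"y": 0,"z": 0,"rx": 0,"ry": 0,"rz": 0.12},{"grip": 1,"x": 0,"y": 0,"z": 0,"rx": 0,"ry": 0,"rz": 0.12},{"grip": 1,"x": 0,"y": 0,"z": 0,"rx": 0,"ry": 0,"rz": 0.12},{"grip": 1,"x": 0,"y": 0,"z": 0,"rx": 0,"ry": 0,"rz": 0.12},{"grip": 1,"x": 0,"y": 0,"z": 0,"rx": 0,"ry": 0,"rz": 0.1},{"grip": 1,"x": 0,"y": 0,"z": 0,"rx": 0,"ry": 0,"rz": 0}]}}

```text
time_s: 4.88
position: [0.5894, 0.0249, 0.0852]
tool_rot: [[-0.396, 0.918, 0.002], [0.918, 0.396, -0.0], [-0.001, 0.002, -1.0]]
ft_force: [0.7, 0.6, 6.1]
grip_width: 0.0129
```

```bash
cat >> h.py <<'E'
def bar(n,name):
    d=img(n,name);P=cloud(d)
    m=(P[...,2]>.038)&(P[...,2]<.046)&(P[...,0]>.62)&(P[...,0]<.80)&(abs(P[...,1]+.06)<.17)
    m=cv2.morphologyEx(m.astype(np.uint8),cv2.MORPH_OPEN,np.ones((5,5)))
    k,l,s,c=cv2.connectedComponentsWithStats(m)
    q=P[l==1+np.argmax(s[1:,4])]
    (cx,cy),(w,h),a=cv2.minAreaRect((q[:,:2]*1000).astype(np.float32))
    cs,sn=np.cos(np.radians(-7.7)),np.sin(np.radians(-7.7))
    dx,dy=cx-578.3,cy+52.6
    print(n,'bar',len(q),round(w),round(h),'angle',round(a,1),'skew',round((a if w>h else a-90)-82.3 if w>h else a-90+7.7,1),'press xy',round(dx*cs+dy*sn,1),round(-dx*sn+dy*cs,1))
    return d
E
python3 - <<'E'
from h import *
st()
bar('side','s4.png');bar('scene','c4.png')
E
```

```text
t 4.88 p [0.5894 0.0249 0.0852] yawx 113.34 z [ 0.002 -0.    -1.   ] q [ -9.1  34.6  80.8   0.   64.5 -32.4] F [0.7 0.6 6.1] M [ 0.14 -0.24 -0.01] w 0.0129
side bar 756 101 43 angle 77.1 skew -5.2 press xy 112.2 71.7
scene bar 3422 261 41 angle 78.1 skew -4.2 press xy 110.5 -6.3
```

>>> {"fn": "play_rows", "kwargs": {"commands": [{"grip": -1,"x": 0,"y": 0,"z": 0,"rx": 0,"ry": 0,"rz": 0},{"grip": -1,"x": 0,"y": 0,"z": 0,"rx": 0,"ry": 0,"rz": 0},{"grip": -1,"x": 0,"y": 0,"z": 0,"rx": 0,"ry": 0,"rz": 0},{"grip": -1,"x": 0,"y": 0,"z": 0,"rx": 0,"ry": 0,"rz": 0},{"grip": -1,"x": 0,"y": 0,"z": -0.027,"rx": 0,"ry": 0,"rz": 0},{"grip": -1,"x": 0,"y": 0,"z": -0.028,"rx": 0,"ry": 0,"rz": 0},{"grip": -1,"x": 0,"y": 0,"z": 0,"rx": 0,"ry": 0,"rz": -0.1662},{"grip": -1,"x": 0,"y": 0,"z": 0,"rx": 0,"ry": 0,"rz": -0.1662},{"grip": -1,"x": 0,"y": 0,"z": 0,"rx": 0,"ry": 0,"rz": -0.1662},{"grip": -1,"x": 0,"y": 0,"z": 0,"rx": 0,"ry": 0,"rz": -0.1662},{"grip": -1,"x": 0,"y": 0,"z": 0,"rx": 0,"ry": 0,"rz": -0.1662},{"grip": -1,"x": 0,"y": 0,"z": 0,"rx": 0,"ry": 0,"rz": -0.1662}]}}

```text
time_s: 6.48
position: [0.5887, 0.0249, 0.1392]
tool_rot: [[-0.987, 0.161, -0.0], [0.161, 0.987, -0.0], [0.0, -0.0, -1.0]]
ft_force: [0.7, -0.5, -0.8]
grip_width: 0.0851
```

```bash
python3 - <<'E'
from h import *
st(); to([.568,-.1326,.14])
d=bar('wrist','w5.png')
for o in knobtops(d,[(.589,.0255),(.567,-.132)]): print(o)
E
```

```text
t 6.47 p [0.5887 0.0249 0.1392] yawx 170.76 z [-0. -0. -1.] q [ -9.1  31.   77.3  -0.   71.7 -89.8] F [ 0.7 -0.5 -0.8] M [ 0.   -0.01  0.02] w 0.0851
tool shift to [0.568, -0.1326, 0.14] [-0.0048 -0.1588 -0.0007]
wrist bar 4851 140 41 angle 77.9 skew -4.4 press xy 113.3 53.5
(1388, array([588.6,  26. ,  13.9,  45.4,  23.3]), 'mean', array([0.5872, 0.0265, 0.0931]), 'pcaang', 113.2)
(1644, array([ 567.5, -131.7,   15.4,   45.6,   79.6]), 'mean', array([ 0.5661, -0.1297,  0.0926]), 'pcaang', 170.7)
```

>>> {"fn": "play_rows", "kwargs": {"commands": [{"grip": -1,"x": -0.0016,"y": -0.0529,"z": 0,"rx": 0,"ry": 0,"rz": 0},{"grip": -1,"x": -0.0016,"y": -0.0529,"z": 0,"rx": 0,"ry": 0,"rz": 0},{"grip": -1,"x": -0.0016,"y": -0.0529,"z": 0,"rx": 0,"ry": 0,"rz": 0},{"grip": -1,"x": 0,"y": 0,"z": 0.0,"rx": 0,"ry": 0,"rz": 0},{"grip": -1,"x": 0,"y": 0,"z": 0.028,"rx": 0,"ry": 0,"rz": 0},{"grip": -1,"x": 0,"y": 0,"z": 0.027,"rx": 0,"ry": 0,"rz": 0},{"grip": 1,"x": 0,"y": 0,"z": 0,"rx": 0,"ry": 0,"rz": 0},{"grip": 1,"x": 0,"y": 0,"z": 0,"rx": 0,"ry": 0,"rz": 0},{"grip": 1,"x": 0,"y": 0,"z": 0,"rx": 0,"ry": 0,"rz": 0},{"grip": 1,"x": 0,"y": 0,"z": 0,"rx": 0,"ry": 0,"rz": 0},{"grip": 1,"x": 0,"y": 0,"z": 0,"rx": 0,"ry": 0,"rz": 0},{"grip": 1,"x": 0,"y": 0,"z": 0,"rx": 0,"ry": 0,"rz": 0}]}}

```text
time_s: 8.02
position: [0.5673, -0.1336, 0.0855]
tool_rot: [[-0.986, 0.166, 0.001], [0.166, 0.986, -0.003], [-0.002, -0.002, -1.0]]
ft_force: [-2.8, -5.8, 4.4]
grip_width: 0.013
```

```bash
python3 - <<'E'
from h import *
st()
E
```

```text
t 8.03 p [ 0.5673 -0.1336  0.0855] yawx 170.42 z [ 0.001 -0.003 -1.   ] q [-2.480e+01  3.400e+01  8.200e+01 -1.000e-01  6.390e+01 -1.052e+02] F [-2.8 -5.8  4.4] M [-0.74  0.44  0.05] w 0.013
```

>>> {"fn": "play_rows", "kwargs": {"commands": [{"grip": 1,"x": 0,"y": -0.0011,"z": 0,"rx": 0,"ry": 0,"rz": 0.1},{"grip": 1,"x": 0,"y": 0,"z": 0,"rx": 0,"ry": 0,"rz": 0.13},{"grip": 1,"x": 0,"y": 0,"z": 0,"rx": 0,"ry": 0,"rz": 0.14},{"grip": 1,"x": 0,"y": 0,"z": 0,"rx": 0,"ry": 0,"rz": 0.14},{"grip": 1,"x": 0,"y": 0,"z": 0,"rx": 0,"ry": 0,"rz": 0.14},{"grip": 1,"x": 0,"y": 0,"z": 0,"rx": 0,"ry": 0,"rz": 0.14},{"grip": 1,"x": 0,"y": 0,"z": 0,"rx": 0,"ry": 0,"rz": 0.14},{"grip": 1,"x": 0,"y": 0,"z": 0,"rx": 0,"ry": 0,"rz": 0.14},{"grip": 1,"x": 0,"y": 0,"z": 0,"rx": 0,"ry": 0,"rz": 0.14},{"grip": 1,"x": 0,"y": 0,"z": 0,"rx": 0,"ry": 0,"rz": 0.14},{"grip": 1,"x": 0,"y": 0,"z": 0,"rx": 0,"ry": 0,"rz": 0.14},{"grip": 1,"x": 0,"y": 0,"z": 0,"rx": 0,"ry": 0,"rz": 0.08}]}}

```text
time_s: 9.52
position: [0.5683, -0.1333, 0.0855]
tool_rot: [[0.169, 0.986, 0.004], [0.986, -0.169, -0.0], [0.0, 0.004, -1.0]]
ft_force: [4.7, 2.6, 2.0]
grip_width: 0.0129
```

```bash
python3 - <<'E'
from h import *
st()
bar('scene','c6.png');bar('side','s6.png')
E
```

```text
t 9.53 p [ 0.5683 -0.1333  0.0855] yawx 80.3 z [ 0.004 -0.    -1.   ] q [-24.8  34.   82.    0.1  63.8 -15.2] F [4.7 2.6 2. ] M [ 0.37 -0.78  0.11] w 0.0129
scene bar 3486 262 41 angle 87.5 skew 5.2 press xy 127.1 -3.4
side bar 1628 261 42 angle 87.3 skew 5.0 press xy 123.0 -4.9
```

View pics/c6.png

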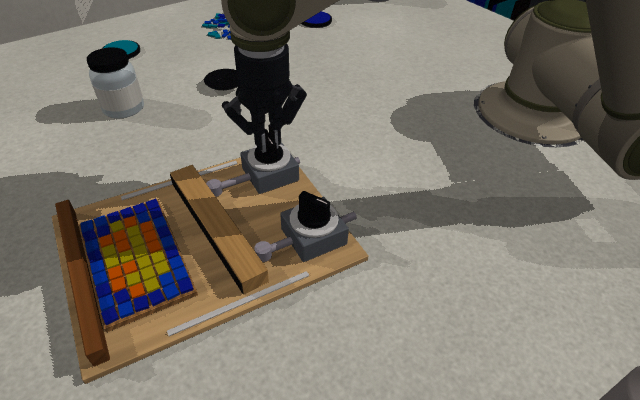

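>>> {"fn": "play_rows", "kwargs": {"commands": [{"grip": -1,"x": 0,"y": 0,"z": 0,"rx": 0,"ry": 0,"rz": 0},{"grip": -1,"x": 0,"y": 0,"z": 0,"rx": 0,"ry": 0,"rz": 0},{"grip": -1,"x": 0,"y": 0,"z": 0,"rx": 0,"ry": 0,"rz": 0},{"grip": -1,"x": 0,"y": 0,"z": 0,"rx": 0,"ry": 0,"rz": 0},{"grip": -1,"x": 0,"y": 0,"z": -0.027,"rx": 0,"ry": 0,"rz": 0},{"grip": -1,"x": 0,"y": 0,"z": -0.028,"rx": 0,"ry": 0,"rz": -0.144},{"grip": -1,"x": 0,"y": 0,"z": 0,"rx": 0,"ry": 0,"rz": -0.144},{"grip": -1,"x": 0,"y": 0,"z": 0,"rx": 0,"ry": 0,"rz": -0.144},{"grip": -1,"x": 0,"y": 0,"z": 0,"rx": 0,"ry": 0,"rz": -0.142},{"grip": -1,"x": 0.0458,"y": 0.0271,"z": 0,"rx": 0,"ry": 0,"rz": 0},{"grip": -1,"x": 0.0458,"y": 0.0271,"z": 0,"rx": 0,"ry": 0,"rz": 0},{"grip": -1,"x": 0.0458,"y": 0.0271,"z": 0,"rx": 0,"ry": 0,"rz": 0}]}}

```text
time_s: 11.12
position: [0.5871, 0.0264, 0.1393]
tool_rot: [[-0.396, 0.918, -0.0], [0.918, 0.396, -0.0], [-0.0, -0.0, -1.0]]
ft_force: [0.9, 0.6, -0.8]
grip_width: 0.0855
```

```bash
python3 - <<'E'
from h import *
st(); to([.5889,.0252,.0845])
d=img('wrist','w7.png')
for o in knobtops(d,[(.589,.0255),(.567,-.132)]): print(o)
E
```

```text
t 11.12 p [0.5871 0.0264 0.1393] yawx 113.35 z [-0. -0. -1.] q [ -9.   30.9  77.5  -0.   71.6 -32.3] F [ 0.9  0.6 -0.8] M [ 0.   -0.05  0.01] w 0.0855
tool shift to [0.5889, 0.0252, 0.0845] [-0.0018  0.0011  0.0548]
(1271, array([588.9,  27. ,  14. ,  45.1,  23.7]), 'mean', array([0.5881, 0.0288, 0.0934]), 'pcaang', 113.5)
None
```

>>> {"fn": "play_rows", "kwargs": {"commands": [{"grip": -1,"x": -0.0014,"y": 0.0012,"z": 0.018,"rx": 0,"ry": 0,"rz": 0},{"grip": -1,"x": 0,"y": 0,"z": 0.018,"rx": 0,"ry": 0,"rz": 0},{"grip": -1,"x": 0,"y": 0,"z": 0.019,"rx": 0,"ry": 0,"rz": 0},{"grip": 1,"x": 0,"y": 0,"z": 0,"rx": 0,"ry": 0,"rz": 0},{"grip": 1,"x": 0,"y": 0,"z": 0,"rx": 0,"ry": 0,"rz": 0},{"grip": 1,"x": 0,"y": 0,"z": 0,"rx": 0,"ry": 0,"rz": 0},{"grip": 1,"x": 0,"y": 0,"z": 0,"rx": 0,"ry": 0,"rz": 0},{"grip": 1,"x": 0,"y": 0,"z": 0,"rx": 0,"ry": 0,"rz": 0},{"grip": 1,"x": 0,"y": 0,"z": 0,"rx": 0,"ry": 0,"rz": 0}]}}

```text
time_s: 12.3
position: [0.5894, 0.0242, 0.0851]
tool_rot: [[-0.397, 0.918, 0.002], [0.918, 0.397, 0.0], [-0.001, 0.002, -1.0]]
ft_force: [2.5, 2.1, 5.1]
grip_width: 0.0132
```

```bash
python3 - <<'E'
from h import *
st()
E
```

```text
t 12.3 p [0.5894 0.0242 0.0851] yawx 113.37 z [ 0.002  0.    -1.   ] q [ -9.1  34.6  80.8   0.   64.5 -32.5] F [2.5 2.1 5.1] M [ 0.31 -0.18  0.04] w 0.0132
```

>>> {"fn": "play_rows", "kwargs": {"commands": [{"grip": 1,"x": 0,"y": 0,"z": 0,"rx": 0,"ry": 0,"rz": 0.08},{"grip": 1,"x": 0,"y": 0,"z": 0,"rx": 0,"ry": 0,"rz": 0.11},{"grip": 1,"x": 0,"y": 0,"z": 0,"rx": 0,"ry": 0,"rz": 0.12},{"grip": 1,"x": 0,"y": 0,"z": 0,"rx": 0,"ry": 0,"rz": 0.12},{"grip": 1,"x": 0,"y": 0,"z": 0,"rx": 0,"ry": 0,"rz": 0.12},{"grip": 1,"x": 0,"y": 0,"z": 0,"rx": 0,"ry": 0,"rz": 0.12},{"grip": 1,"x": 0,"y": 0,"z": 0,"rx": 0,"ry": 0,"rz": 0.12},{"grip": 1,"x": 0,"y": 0,"z": 0,"rx": 0,"ry": 0,"rz": 0.12},{"grip": 1,"x": 0,"y": 0,"z": 0,"rx": 0,"ry": 0,"rz": 0.12},{"grip": 1,"x": 0,"y": 0,"z": 0,"rx": 0,"ry": 0,"rz": 0.12},{"grip": 1,"x": 0,"y": 0,"z": 0,"rx": 0,"ry": 0,"rz": 0.04},{"grip": 1,"x": 0,"y": 0,"z": 0,"rx": 0,"ry": 0,"rz": 0}]}}

```text
time_s: 13.8
position: [0.5891, 0.0243, 0.0851]
tool_rot: [[0.705, 0.709, 0.001], [0.709, -0.705, 0.0], [0.001, 0.001, -1.0]]
ft_force: [1.0, 2.6, 7.3]
grip_width: 0.0127
```

```bash
python3 - <<'E'
from h import *
st()
bar('scene','c8.png');d=bar('side','s8.png')
for o in knobtops(d,[(.589,.0255),(.567,-.132)]): print(o)
E
```

```text
t 13.8 p [0.5891 0.0243 0.0851] yawx 45.16 z [ 0.001  0.    -1.   ] q [-9.1 34.6 80.9  0.  64.5 35.7] F [1.  2.6 7.3] M [ 0.43 -0.04 -0.07] w 0.0127
scene bar 3574 261 41 angle 76.9 skew -5.4 press xy 144.2 -6.7
side bar 1122 177 43 angle 76.8 skew -5.5 press xy 143.6 34.1
(178, array([583.7,  31.6,  43.1,  28.8,  20.1]), 'mean', array([0.5838, 0.0348, 0.0931]), 'pcaang', 21.5)
(146, array([ 565.1, -133.1,   46. ,   14.5,   79.4]), 'mean', array([ 0.5638, -0.1303,  0.0924]), 'pcaang', 79.2)
```

>>> {"fn": "play_rows", "kwargs": {"commands": [{"grip": -1,"x": 0,"y": 0,"z": 0,"rx": 0,"ry": 0,"rz": 0},{"grip": -1,"x": 0,"y": 0,"z": 0,"rx": 0,"ry": 0,"rz": 0},{"grip": -1,"x": 0,"y": 0,"z": 0,"rx": 0,"ry": 0,"rz": 0},{"grip": -1,"x": 0,"y": 0,"z": 0,"rx": 0,"ry": 0,"rz": 0},{"grip": -1,"x": 0,"y": 0,"z": -0.027,"rx": 0,"ry": 0,"rz": 0},{"grip": -1,"x": 0,"y": 0,"z": -0.028,"rx": 0,"ry": 0,"rz": -0.152},{"grip": -1,"x": 0,"y": 0,"z": 0,"rx": 0,"ry": 0,"rz": -0.152},{"grip": -1,"x": 0,"y": 0,"z": 0,"rx": 0,"ry": 0,"rz": -0.152},{"grip": -1,"x": 0,"y": 0,"z": 0,"rx": 0,"ry": 0,"rz": -0.152},{"grip": -1,"x": -0.053,"y": 0.0022,"z": 0,"rx": 0,"ry": 0,"rz": 0},{"grip": -1,"x": -0.053,"y": 0.0022,"z": 0,"rx": 0,"ry": 0,"rz": 0},{"grip": -1,"x": -0.053,"y": 0.0022,"z": 0,"rx": 0,"ry": 0,"rz": 0}]}}

```text
time_s: 15.4
position: [0.5674, -0.1351, 0.1393]
tool_rot: [[0.173, 0.985, 0.0], [0.985, -0.173, -0.0], [-0.0, 0.0, -1.0]]
ft_force: [-0.4, 0.5, -0.2]
grip_width: 0.0852
```

```bash
python3 - <<'E'
from h import *
st(); to([.568,-.1328,.0845])
d=bar('wrist','w9.png')
for o in knobtops(d,[(.589,.0255),(.567,-.132)]): print(o)
E
```

```text
t 15.4 p [ 0.5674 -0.1351  0.1393] yawx 80.04 z [ 0. -0. -1.] q [-25.   30.4  78.3  -0.   71.2 -15.1] F [-0.4  0.5 -0.2] M [ 0.05 -0.03  0.01] w 0.0852
tool shift to [0.568, -0.1328, 0.0845] [0.0024 0.0002 0.0548]
wrist bar 13814 199 41 angle 77.0 skew -5.3 press xy 139.9 -36.0
None
(1288, array([ 567.9, -131.8,   45.7,   13.5,   80.6]), 'mean', array([ 0.5683, -0.1298,  0.0934]), 'pcaang', 80.5)
```

>>> {"fn": "play_rows", "kwargs": {"commands": [{"grip": -1,"x": 0.0024,"y": 0,"z": 0.018,"rx": 0,"ry": 0,"rz": 0},{"grip": -1,"x": 0,"y": 0,"z": 0.018,"rx": 0,"ry": 0,"rz": 0},{"grip": -1,"x": 0,"y": 0,"z": 0.019,"rx": 0,"ry": 0,"rz": 0},{"grip": 1,"x": 0,"y": 0,"z": 0,"rx": 0,"ry": 0,"rz": 0},{"grip": 1,"x": 0,"y": 0,"z": 0,"rx": 0,"ry": 0,"rz": 0},{"grip": 1,"x": 0,"y": 0,"z": 0,"rx": 0,"ry": 0,"rz": 0},{"grip": 1,"x": 0,"y": 0,"z": 0,"rx": 0,"ry": 0,"rz": 0},{"grip": 1,"x": 0,"y": 0,"z": 0,"rx": 0,"ry": 0,"rz": 0},{"grip": 1,"x": 0,"y": 0,"z": 0,"rx": 0,"ry": 0,"rz": 0}]}}

```text
time_s: 16.58
position: [0.5686, -0.1314, 0.085]
tool_rot: [[0.173, 0.985, 0.001], [0.985, -0.173, -0.001], [-0.0, 0.002, -1.0]]
ft_force: [0.6, 0.8, 5.9]
grip_width: 0.0129
```

```bash
python3 - <<'E'
from h import *
st()
E
```

```text
t 16.57 p [ 0.5686 -0.1314  0.085 ] yawx 80.03 z [ 0.001 -0.001 -1.   ] q [-24.6  34.1  81.9   0.   63.9 -14.7] F [0.6 0.8 5.9] M [ 0.11 -0.08 -0.02] w 0.0129
```

>>> {"fn": "play_rows", "kwargs": {"commands": [{"grip": 1,"x": 0,"y": 0,"z": 0,"rx": 0,"ry": 0,"rz": 0.07},{"grip": 1,"x": 0,"y": 0,"z": 0,"rx": 0,"ry": 0,"rz": 0.1},{"grip": 1,"x": 0,"y": 0,"z": 0,"rx": 0,"ry": 0,"rz": 0.1},{"grip": 1,"x": 0,"y": 0,"z": 0,"rx": 0,"ry": 0,"rz": 0.1},{"grip": 1,"x": 0,"y": 0,"z": 0,"rx": 0,"ry": 0,"rz": 0.1},{"grip": 1,"x": 0,"y": 0,"z": 0,"rx": 0,"ry": 0,"rz": 0.1},{"grip": 1,"x": 0,"y": 0,"z": 0,"rx": 0,"ry": 0,"rz": 0.1},{"grip": 1,"x": 0,"y": 0,"z": 0,"rx": 0,"ry": 0,"rz": 0.1},{"grip": 1,"x": 0,"y": 0,"z": 0,"rx": 0,"ry": 0,"rz": 0.1},{"grip": 1,"x": 0,"y": 0,"z": 0,"rx": 0,"ry": 0,"rz": 0.08},{"grip": 1,"x": 0,"y": 0,"z": 0,"rx": 0,"ry": 0,"rz": 0.04},{"grip": 1,"x": 0,"y": 0,"z": 0,"rx": 0,"ry": 0,"rz": 0.01}]}}

```text
time_s: 18.08
position: [0.5704, -0.1328, 0.0851]
tool_rot: [[0.922, 0.386, 0.006], [0.386, -0.922, -0.004], [0.004, 0.006, -1.0]]
ft_force: [8.5, -4.7, -1.2]
grip_width: 0.0132
```

```bash
python3 - <<'E'
from h import *
st()
bar('scene','c10.png');d=bar('side','s10.png')
for o in knobtops(d,[(.589,.0255),(.567,-.132)]): print(o)
E
```

```text
t 18.07 p [ 0.5704 -0.1328  0.0851] yawx 22.72 z [ 0.006 -0.004 -1.   ] q [-24.7  34.2  81.8  -0.   63.7  42.6] F [ 8.5 -4.7 -1.2] M [-0.83 -1.39  0.54] w 0.0132
scene bar 3672 262 41 angle 85.4 skew 3.1 press xy 159.4 -3.9
side bar 1578 263 44 angle 85.3 skew 3.0 press xy 156.2 -4.9
(216, array([586.3,  25.2,  45. ,  15.5,  46. ]), 'mean', array([0.5854, 0.0273, 0.0926]), 'pcaang', 45.5)
(149, array([ 561.7, -125.4,   45.6,   27.4,   23.7]), 'mean', array([ 0.5614, -0.1242,  0.0931]), 'pcaang', 34.8)
```

>>> {"fn": "play_rows", "kwargs": {"commands": [{"grip": -1,"x": 0,"y": 0,"z": 0,"rx": 0,"ry": 0,"rz": 0},{"grip": -1,"x": 0,"y": 0,"z": 0,"rx": 0,"ry": 0,"rz": 0},{"grip": -1,"x": 0,"y": 0,"z": 0,"rx": 0,"ry": 0,"rz": 0},{"grip": -1,"x": 0,"y": 0,"z": 0,"rx": 0,"ry": 0,"rz": 0},{"grip": -1,"x": 0,"y": 0,"z": -0.027,"rx": 0,"ry": 0,"rz": 0},{"grip": -1,"x": 0,"y": 0,"z": -0.028,"rx": 0,"ry": 0,"rz": -0.1},{"grip": -1,"x": 0,"y": 0,"z": 0,"rx": 0,"ry": 0,"rz": -0.15},{"grip": -1,"x": 0,"y": 0,"z": 0,"rx": 0,"ry": 0,"rz": -0.15},{"grip": -1,"x": 0.0419,"y": -0.032,"z": 0,"rx": 0,"ry": 0,"rz": 0},{"grip": -1,"x": 0.0419,"y": -0.032,"z": 0,"rx": 0,"ry": 0,"rz": 0},{"grip": -1,"x": 0.0419,"y": -0.032,"z": 0,"rx": 0,"ry": 0,"rz": 0},{"grip": -1,"x": 0,"y": 0,"z": 0,"rx": 0,"ry": 0,"rz": 0}]}}

```text
time_s: 19.68
position: [0.5872, 0.029, 0.1393]
tool_rot: [[0.696, 0.718, -0.0], [0.718, -0.696, 0.0], [0.0, -0.0, -1.0]]
ft_force: [1.0, 0.4, -1.0]
grip_width: 0.0856
```

```bash
python3 - <<'E'
from h import *
st(); to([.589,.0248,.0845])
d=bar('wrist','w11.png')
for o in knobtops(d,[(.589,.0255),(.567,-.132)]): print(o)
E
```

```text
t 19.68 p [0.5872 0.029  0.1393] yawx 45.91 z [-0.  0. -1.] q [-8.7 30.9 77.5  0.  71.6 35.4] F [ 1.   0.4 -1. ] M [-0.04 -0.01  0.  ] w 0.0856
tool shift to [0.589, 0.0248, 0.0845] [-0.0018  0.0043  0.0548]
wrist bar 16108 261 41 angle 85.4 skew 3.1 press xy 158.1 -3.0
(1270, array([590. ,  27. ,  44.5,  14. ,  45.2]), 'mean', array([0.5912, 0.0282, 0.0934]), 'pcaang', 45.2)
None
```

>>> {"fn": "play_rows", "kwargs": {"commands": [{"grip": -1,"x": -0.0018,"y": 0.004,"z": 0.018,"rx": 0,"ry": 0,"rz": 0.01},{"grip": -1,"x": 0,"y": 0,"z": 0.018,"rx": 0,"ry": 0,"rz": 0},{"grip": -1,"x": 0,"y": 0,"z": 0.019,"rx": 0,"ry": 0,"rz": 0},{"grip": 1,"x": 0,"y": 0,"z": 0,"rx": 0,"ry": 0,"rz": 0},{"grip": 1,"x": 0,"y": 0,"z": 0,"rx": 0,"ry": 0,"rz": 0},{"grip": 1,"x": 0,"y": 0,"z": 0,"rx": 0,"ry": 0,"rz": 0},{"grip": 1,"x": 0,"y": 0,"z": 0,"rx": 0,"ry": 0,"rz": 0},{"grip": 1,"x": 0,"y": 0,"z": 0,"rx": 0,"ry": 0,"rz": 0},{"grip": 1,"x": 0,"y": 0,"z": 0,"rx": 0,"ry": 0,"rz": 0}]}}

```text
time_s: 20.85
position: [0.588, 0.0227, 0.0852]
tool_rot: [[0.706, 0.708, -0.002], [0.708, -0.706, 0.001], [-0.0, -0.002, -1.0]]
ft_force: [-6.2, 4.1, 7.2]
grip_width: 0.0132
```

>>> {"fn": "play_rows", "kwargs": {"commands": [{"grip": 1,"x": 0,"y": 0,"z": 0,"rx": 0,"ry": 0,"rz": 0.06},{"grip": 1,"x": 0,"y": 0,"z": 0,"rx": 0,"ry": 0,"rz": 0.08},{"grip": 1,"x": 0,"y": 0,"z": 0,"rx": 0,"ry": 0,"rz": 0.08},{"grip": 1,"x": 0,"y": 0,"z": 0,"rx": 0,"ry": 0,"rz": 0.08},{"grip": 1,"x": 0,"y": 0,"z": 0,"rx": 0,"ry": 0,"rz": 0.06},{"grip": 1,"x": 0,"y": 0,"z": 0,"rx": 0,"ry": 0,"rz": 0.04},{"grip": 1,"x": 0,"y": 0,"z": 0,"rx": 0,"ry": 0,"rz": 0.01},{"grip": 1,"x": 0,"y": 0,"z": 0,"rx": 0,"ry": 0,"rz": 0}]}}

```text
time_s: 21.85
position: [0.5875, 0.0233, 0.0852]
tool_rot: [[0.929, 0.371, -0.003], [0.371, -0.929, 0.002], [-0.002, -0.003, -1.0]]
ft_force: [-8.8, 8.2, 9.8]
grip_width: 0.0133
```

```bash
python3 - <<'E'
from h import *
st()
bar('scene','c12.png');d=bar('side','s12.png')
for o in knobtops(d,[(.589,.0255),(.567,-.132)]): print(o)
E
```

```text
t 21.85 p [0.5875 0.0233 0.0852] yawx 21.75 z [-0.003  0.002 -1.   ] q [-9.3 34.5 81.   0.1 64.7 58.9] F [-8.8  8.2  9.8] M [1.2  1.29 0.98] w 0.0133
scene bar 3679 262 41 angle 82.7 skew 0.4 press xy 164.1 -4.9
side bar 1256 210 43 angle 82.7 skew 0.4 press xy 159.9 20.2
(188, array([582.6,  30.6,  44. ,  29.1,  32.2]), 'mean', array([0.5802, 0.0315, 0.093 ]), 'pcaang', 32.8)
(161, array([ 565.2, -133.6,   45.5,   18.5,   23.4]), 'mean', array([ 0.5637, -0.1311,  0.0923]), 'pcaang', 23.7)
```

At the stop (about 1 N m at the wrist). Release and lift clear.

>>> {"fn": "play_rows", "kwargs": {"commands": [{"grip": -1,"x": 0,"y": 0,"z": 0,"rx": 0,"ry": 0,"rz": 0},{"grip": -1,"x": 0,"y": 0,"z": 0,"rx": 0,"ry": 0,"rz": 0},{"grip": -1,"x": 0,"y": 0,"z": 0,"rx": 0,"ry": 0,"rz": 0},{"grip": -1,"x": 0,"y": 0,"z": 0,"rx": 0,"ry": 0,"rz": 0},{"grip": -1,"x": 0,"y": 0,"z": 0,"rx": 0,"ry": 0,"rz": 0},{"grip": -1,"x": 0,"y": 0,"z": -0.03,"rx": 0,"ry": 0,"rz": 0},{"grip": -1,"x": 0,"y": 0,"z": -0.05,"rx": 0,"ry": 0,"rz": 0},{"grip": -1,"x": 0,"y": 0,"z": -0.05,"rx": 0,"ry": 0,"rz": 0},{"grip": -1,"x": 0,"y": 0,"z": 0,"rx": 0,"ry": 0,"rz": 0},{"grip": -1,"x": 0,"y": 0,"z": 0,"rx": 0,"ry": 0,"rz": 0}]}}

```text
time_s: 23.2
position: [0.5886, 0.0217, 0.2136]
tool_rot: [[0.93, 0.368, -0.001], [0.368, -0.93, 0.0], [-0.001, -0.001, -1.0]]
ft_force: [0.1, 0.7, 1.3]
grip_width: 0.0854
```

```bash
python3 - <<'E'
from h import *
st()
for n in ['scene','side','wrist']:
    d=bar(n,n+'13.png')
    for o in knobtops(d,[(.589,.0255),(.567,-.132)]): print(o)
E
```

```text
t 23.2 p [0.5886 0.0217 0.2136] yawx 21.58 z [-0.001  0.    -1.   ] q [-9.4 27.1 71.   0.  82.  59. ] F [0.1 0.7 1.3] M [ 0.   -0.02  0.02] w 0.0854
scene bar 3721 262 41 angle 82.7 skew 0.4 press xy 164.0 -5.1
(273, array([590.8,  25.7,  44.9,  13.9,  23.6]), 'mean', array([0.5924, 0.0277, 0.0924]), 'pcaang', 22.0)
(193, array([ 569.6, -132.5,   45.4,   15.3,   22.1]), 'mean', array([ 0.5708, -0.1304,  0.0921]), 'pcaang', 21.7)
side bar 1350 230 43 angle 82.4 skew 0.1 press xy 160.2 9.8
(219, array([586. ,  25.2,  44.5,  15.7,  25.1]), 'mean', array([0.5849, 0.0269, 0.0925]), 'pcaang', 24.3)
(164, array([ 565.3, -133.7,   45.6,   17.7,   22.9]), 'mean', array([ 0.5641, -0.1308,  0.0922]), 'pcaang', 24.3)
wrist bar 11973 260 41 angle 82.7 skew 0.4 press xy 163.3 -3.8
(726, array([590. ,  26.6,  45.1,  14. ,  23.3]), 'mean', array([0.5914, 0.0272, 0.0934]), 'pcaang', 23.6)
(650, array([ 569. , -131. ,   44.3,   14. ,   23. ]), 'mean', array([ 0.5702, -0.1293,  0.0928]), 'pcaang', 23.2)
```

View pics/scene13.png

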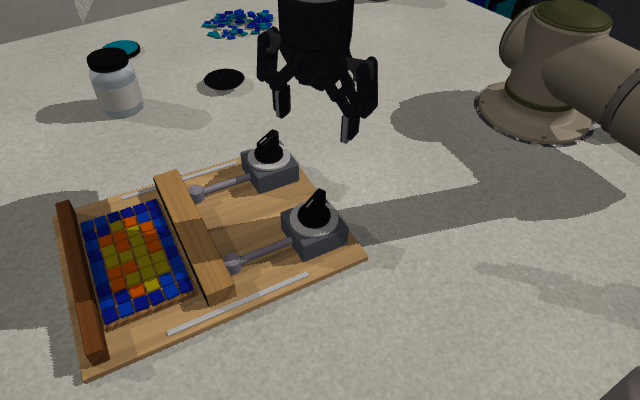

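The scene picture shows the bar (around 195,235) parallel to the panel and close against it. Both pushers are out and the gripper is clear above the press.

```bash
python3 -c "
from h import *
print(order.close_job())"
```

```text
the job is handed in; nothing more can be done
None
```

The bar is now close up to the mosaic panel and square. I handed the job in at about 23 s of the 69 s allowed; it reported no verdict.

- **Turning:** I turned the knobs clockwise in turn, left to about 1.0 rad, right 1.6, left 2.2, right 2.6, left 2.6. The bar's skew after each of these turns measured about 4.4, 5, 5.4, 3 and 0.4 degrees. I only measured it between turns, not continuously. I moved the bar only by the knobs.
- **Last checks:** The bar's middle measured 160 to 164 mm in the press frame (home is 162), with skew under 0.5 degrees. The three cameras disagree by about 4 mm, mostly from calibration, and the lowest reading is still above the 152 mm limit. Both knobs read 148 to 150 degrees, which is their stops; the right and left turns both ended against rising wrist torque (0.5 and 1.0 N m).
- **Clear of the press:** The gripper is open and about 13 cm above where it last held the knob, with about 1 N on the wrist.

The first move call was refused because each row needs all its keys. Nothing moved because of it.

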